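# Clamp a test cell with its draw latch

## Task

Clamp the two halves of the test cell together with the draw latch on top of it: lift the wire loop by its orange tab, pull it over the keeper's lip and let it down behind the hook, then swing the orange lever back and press it firmly home over centre, down onto its rubber stop. Feel for the stop, do not force the lever (about 12 N seats it, 25 N bends it), and let go; leave the things around it alone.

Things in the scene. Friction and masses are not known exactly. Their poses are not given: they have to be found in the camera images.
- cell_base: test cell fixed to the worktop: aluminium base plate 255x110 mm with two white half-cells (60 mm wide, flat tops 52 mm above the worktop) and a draw latch on top. Origin on the worktop under the middle; x along the cell from the sliding half (-x) to the fixed half (x = 3 to 120 mm), y across, z up. The latch moves in the plane y = 0; its lever's pivot is at x = 25, z = 66 mm
- sliding_half: half-cell that slides along the base's x on rods (110x60x40 mm, origin under its middle, axes as the base; friction 2 N). It starts some mm off the black rubber gasket between the halves: it meets the gasket when its origin is at x = -57 mm in the base's frame, then has to squeeze it (5 N per mm) to about x = -54
- keeper (a point): steel keeper on the sliding half: centre of its catching face, which looks to the base's -x; axes as the base. The face, 24 mm wide, goes from the half's top (z = -8.5 mm) up to a lip (underside z = +4.5, top +8.5) that overhangs it by 5 mm towards -x. The keeper's flat top runs from x = -5 to +8 mm. The loop's bar belongs against the face under the lip
- lever_handle: the latch's lever with orange handle (18 mm wide, 8 thick, ends 72 mm from the pivot). Origin on the pivot; x out along the handle. Shut: x level, along the base's +x, z up. Opening turns it up and over to -x, at most 140 degrees. Stiff hinge (0.08 N m): stays where it is left. It can go 11 degrees below level. The loop hangs in it at (15, 0, -5.5) mm
- lever_tip (a point): on the upper (pushed) face of the orange handle, 60 mm from the pivot along it; axes as the lever. With the lever level it is 4 mm higher than the pivot. Over centre, within about 20 degrees of level, the loop's pull holds the lever down, but the stiff hinge needs it to be pressed all the way home
- latch_loop: wire loop with two side arms at y = +-16.5 mm, 90 mm from pivot to bar. Origin on its pivot in the lever; -x points along the arms to the cross bar, z up when level. It swings freely and drops by its weight. At the start its bar rests on the keeper's flat top. When it is pulled along -x the lever turns after it (5 to 8 N of pull)
- loop_bar (a point): centre of the loop's cross bar, a 6 mm round steel bar across y; axes as the loop
- loop_tab (a point): centre of the orange finger tab on the outer side of the loop's bar: 8 mm thick (x), 24 wide (y), 24 tall (z). It is 7.5 mm outwards of the bar's axis and 9 mm above it: its lower edge is level with the bar's underside, its top 21 mm above the bar's axis. Axes as the loop. Pinch it across the 24 mm
- stop: lever stop on the fixed half's top under the handle, 55 mm from the pivot; origin on that top, z up. Its 14 mm round rubber pad is on a screw: pad top 3 to 15 mm above this origin, different each time and not measured, so feel for it; it gives 1 mm per 10 N. A level handle's underside is at z = 10. Home means pressed on the pad with 12 N or so (8 is too little, 25 bends the lever)
- bottle_1: bystander, leave alone: white reagent bottle with blue cap, 56 mm across, 103 mm tall; origin under its middle
- bottle_4: bystander, leave alone: brown reagent bottle with red cap, 48 mm across, 83 tall; origin under its middle
- beaker_2: bystander, leave alone: small glass beaker, 53 mm across, 58 mm tall; origin under its middle
- petri_1: bystander, leave alone: petri dish, 64 mm across, 16 tall; origin under its middle
- weighing_bottle_3: bystander, leave alone: stoppered glass weighing bottle, 46 mm across, 46 tall; origin under its middle
- tape_roll: bystander, leave alone: yellow roll of label tape, 62 mm across, 19 mm tall; origin under its middle
- timer: bystander, leave alone: small white lab timer lying flat, 66x62x17 mm; origin under its middle
- tube_rack: bystander, fixed: white test tube rack, 64x199x75 mm; origin under its middle
- tip_box: bystander, fixed: blue box of pipette tips, 74x90x63 mm; origin under its middle

How it is judged:
On the way, in this order (a step that is already met when the one before it is completed fails the run):
1. the loop's bar is behind the keeper's hook and below its lip, with the lever still up (x of loop_bar in the frame of keeper between -0.022 and -0.001 m and z of loop_bar in the frame of keeper below 0.003 m and z of lever_tip in the frame of cell_base above 0.1 m), for 0.2 s.
2. the loop draws the sliding half onto the gasket (x of loop_bar in the frame of keeper between -0.022 and -0.001 m and z of loop_bar in the frame of keeper below 0.003 m and contact force between latch_loop and sliding_half above 8 N), for 0.1 s.
3. the lever is pressed firmly on its rubber stop (over 8 N) (contact force between lever_handle and stop above 8 N), for 0.2 s.
At the end, for the whole second after the job is handed in: the loop's bar lies behind the keeper and under its lip and pulls on it with over 8 N, the sliding half is drawn onto the gasket (keeper face less than 49.5 mm from the base's origin along x), and the lever lies down over centre, touching its rubber stop (tip site lower than 80 mm above the worktop) (all of step 2 and contact force between lever_handle and stop above 0.3 N and x of keeper in the frame of cell_base above -0.0495 m and z of lever_tip in the frame of cell_base below 0.08 m).
It fails at once if the robot presses or grips the lever with more than 25 N (contact force between any of the fingers, the arm and lever_handle above 25 N).
It fails at once if a bystander is moved by more than 20 mm (distance of any of bottle_1, bottle_4, beaker_2, petri_1, weighing_bottle_3, tape_roll, timer from where it was at the start of the episode above 0.02 m).
It also fails if it takes over 72 s, if anything falls off the work surface, if the arm or the gripper's body presses on something with over 40 N, if the wrist force passes 120 N, or if a joint passes its speed limit or range.

## Robot

A 6-joint arm with a two-finger parallel gripper is mounted at the origin on a cart in front of the work surface, level with it; the furniture and walls round the work are solid. World frame = base frame: x ahead of the robot, y to its left, z up, the work surface at z = 0. Lengths are in m, angles in rad, forces in N, time in s.
With the tool pointing down it reaches from about 0.25 to 0.725 m from the base axis. Payload 4 kg.
Tool frame: the origin (TCP) lies midway between the tips of the shut fingers; the grasp point (between the pads) lies 19 mm behind it; z points along the fingers, y is the direction in which the jaws open and shut (so a half turn about z gives the same grasp; the last joint's range is limited). The gripper opens to 85 mm and grips with 20 to 120 N. Pads are 22 mm wide; open, the fingers measure 114 mm over their backs; the gripper's body (76 mm by 85 mm) begins 54 mm behind the grasp point. The pads swing forward as they close: fully open they stand 13 mm farther back than shut.
Start: joints at [1.213, 0.241, 0.005, 1.335, 0, 1.571], TCP at [0.175, 0.468, 0.231] pointing down, gripper open.
Joint ranges: [-2.72, 2.72], [-1.05, 1.87], [-1.09, 1.28], [-1.99, 2.15], [-1.42, 1.44], [-3.14, 3.14]. Speed limits (rad/s): [2.79, 2.79, 3.14, 3.14, 3.14, 3.14].

## Interface

Orientations are given as a unit quaternion [x, y, z, w].
In Python, from workcell import bot, eyes, job gives the robot as it stands.
- The arm moves only by the shell command python3 -m crank 'ROWS'. ROWS is a JSON object of lists of equal length, an entry for each row: "dr": the turn, a rotation vector about the tool's x, y, z in rad, a list of three; "travel": the shift along the tool's x, y, z in m, a list of three; "hand": the finger opening in m, from 0 to 0.0854. In form: {"dr": [[wx, wy, wz], ...], "travel": [[x, y, z], ...], "hand": [hand, ...]}. A call has 1 to 10 rows; each row is the pose to reach, as a shift and turn from the pose commanded when the call began, along the tool's axes at that moment; what a row does not reach only later rows make up. A row lasts 1/8 s, in which the tool goes at most 62.5 mm and 10.7 degrees, less where a joint would pass 70% of its speed; a pose out of reach is approached as far as the arm can. A call with a gripper value outside its range is refused whole. The fingers move at their own pace and stop on an object; the grip force is fixed at half the most. Time passes only in rows, so rows that repeat a pose let the fingers close. It gives the time, the measured TCP pose, the force and the opening at its end, in the units of the state.
- bot.get_obs(): the state, without advancing time (a new reading comes with each control period).
- eyes.camera(name): name is "side" or "top"; returns a dict with "color" (420x560x3 uint8, red, green, blue), "K" (3x3 intrinsics, pixels), "R" (3x3) and "t" (3): a world point X has camera coordinates R X + t. Camera axes: x right, y down, z forward; pixel columns grow to the right and rows downward; lengths in m; the calibration is good to about 2 mm. A picture is of the moment at which its call begins. There is no depth.
- job.job_done(): hands the job in, once; it reports no verdict.
The state is a dict: "clock": time; "joint_pos": joint angles; "joint_vel": joint speeds; "tau": joint torques, N m; "eef_pos": TCP position; "tool_rot": TCP orientation; "ft_force": force on the tool from outside, world axes, zero at the start; "ft_torque": the same for the moment, N m; "grip_width": finger opening in m.
Only numpy, scipy, OpenCV 4.12 (cv2) and the standard library are available. Lean on these libraries where they do the work, as an engineer would, in place of code of your own. Each camera call takes 0.05 s, during which the arm holds its last target.

## Working session

There is one attempt and no reset: what is moved stays moved. The work goes in short steps, Python scripts to look and compute and a shell command to move; the robot and the scene stay as the last step left them, time stands still between calls to the robot, and variables do not carry over. Pictures are saved under pics/ and viewed, and the job is handed in when it is done.

```bash
ls; mkdir -p pics; python3 - <<'E'
from workcell import bot, eyes, job
import cv2
o=bot.get_obs(); print(o)
for n in ("side","top"):
    c=eyes.camera(n); cv2.imwrite(f"pics/{n}0.png",c["color"][:,:,::-1]); print(n,c["K"].tolist(),c["R"].tolist(),c["t"].tolist())
E
```

```text
pics
{'clock': 0.0, 'joint_pos': array([ 1.21304010e+00,  2.41411892e-01,  3.74553161e-03,  1.33517826e+00,
       -4.09711863e-06,  1.57077083e+00]), 'joint_vel': array([-0.00156343,  0.00194966, -0.00137346,  0.00200824, -0.00032968,
        0.00018935]), 'tau': array([-9.04466178e-04, -3.72318184e+01,  2.52408868e+01,  1.68199110e-02,
       -1.35879832e-04, -3.91775956e-06]), 'eef_pos': array([0.17487314, 0.46776763, 0.23042161]), 'tool_rot': array([ 1.77913055e-01,  9.84045678e-01, -1.00816961e-03, -1.80219376e-04]), 'ft_force': array([-0.568993  ,  0.10029122,  0.47106721]), 'ft_torque': array([ 0.02262213, -0.03262686,  0.03282901]), 'grip_width': 0.08545922019233858}
side [[496.92624319246727, 0.0, 279.7712087382528], [0.0, 496.92624319246727, 202.32791127575564], [0.0, 0.0, 1.0]] [[-0.9292378876182867, -0.36854244129156477, -0.02633281567849532], [-0.10775821321836153, 0.33849121502988233, -0.9347790459951377], [0.35341917845341975, -0.8657945289238362, -0.35425233660042726]] [0.5129258446658213, 0.13577631531030143, 1.4104157993747355]
top [[415.82317776890136, 0.0, 279.1417143866204], [0.0, 415.82317776890136, 214.01124202644266], [0.0, 0.0, 1.0]] [[-0.008534008199298174, -0.9996053434247788, 0.02676430646746297], [-0.991918858282135, 0.005074071772541093, -0.1267723644171432], [0.12658652885801144, -0.027629896711299336, -0.9915706931527388]] [-0.018842710598364825, 0.5554067341603123, 1.379454742633147]
```

View pics/side0.png

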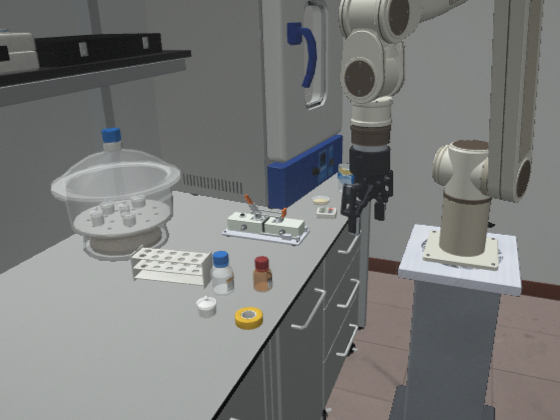

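View pics/top0.png

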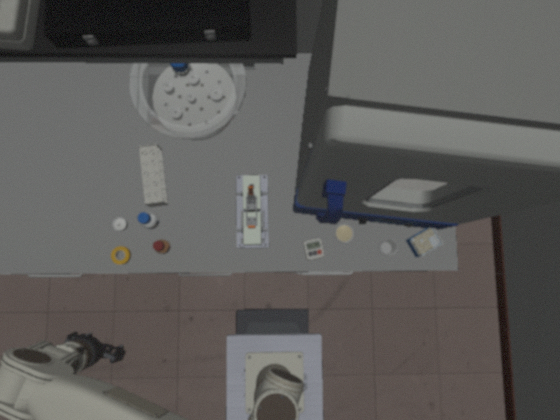

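```bash
python3 - <<'E'
import cv2
a=cv2.imread("pics/side0.png")[180:250,205:325]; b=cv2.imread("pics/top0.png")[165:260,205:305]
cv2.imwrite("pics/s0z.png",cv2.resize(a,None,fx=6,fy=6,interpolation=cv2.INTER_CUBIC)); cv2.imwrite("pics/t0z.png",cv2.resize(b,None,fx=6,fy=6,interpolation=cv2.INTER_CUBIC))
E
```

```text
(no output)
```

View pics/s0z.png

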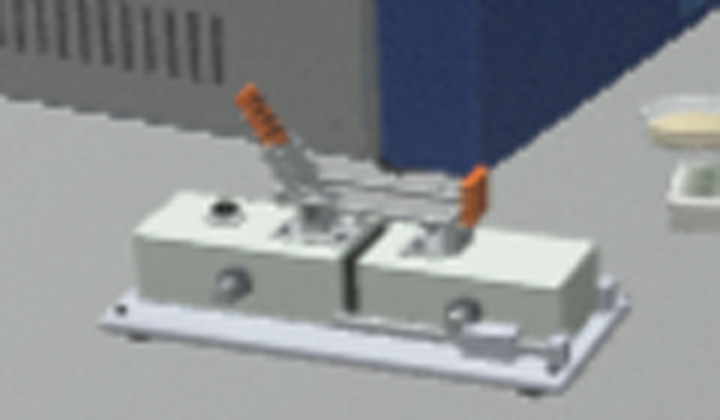

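View pics/t0z.png

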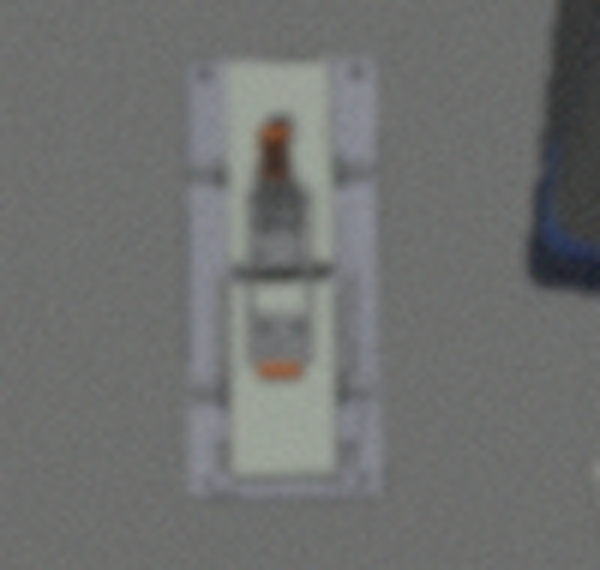

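```bash
cat > h.py <<'E'
import numpy as np, cv2
def ray(c,u,v):
    R,t,K=np.array(c["R"]),np.array(c["t"]),np.array(c["K"])
    d=R.T@np.linalg.solve(K,[u,v,1.]); return -R.T@t,d
def onz(c,u,v,z):
    o,d=ray(c,u,v); return o+d*(z-o[2])/d[2]
def proj(c,X):
    p=c["K"]@(c["R"]@np.array(X)+c["t"]); return p[:2]/p[2]
def tri(c1,p1,c2,p2):
    o1,d1=ray(c1,*p1);o2,d2=ray(c2,*p2)
    A=np.stack([d1,-d2],1);s=np.linalg.lstsq(A,o2-o1,rcond=None)[0]
    a=o1+d1*s[0];b=o2+d2*s[1]; return (a+b)/2,np.linalg.norm(a-b)
def orange(im,box):
    x0,y0,x1,y1=box; h=cv2.cvtColor(im,cv2.COLOR_RGB2HSV)
    m=((h[...,0]<14)|(h[...,0]>174))&(h[...,1]>110)&(h[...,2]>60)
    k=np.zeros_like(m);k[y0:y1,x0:x1]=m[y0:y1,x0:x1]
    n,l,s,c=cv2.connectedComponentsWithStats(k.astype(np.uint8))
    return [(s[i].tolist(),c[i].round(2).tolist()) for i in range(1,n) if s[i][4]>3]
E
python3 - <<'E'
from workcell import eyes
from h import *
s=eyes.camera("side");t=eyes.camera("top")
print(orange(s["color"],(205,180,325,250)));print(orange(t["color"],(205,165,305,260)))
im=t["color"].astype(float)
h=cv2.cvtColor(t["color"],cv2.COLOR_RGB2HSV)
print(t["color"][215,240],t["color"][240,252],t["color"][215,220])
# green-white mask
R,G,B=im[...,0],im[...,1],im[...,2]
for nm,m,z in (("half",(G-B>2)&(G>110),0.052),("plate",(B-G>5)&(B>110)|((G-B>2)&(G>110)),0.010)):
    k=np.zeros(m.shape,np.uint8);k[170:255,232:274]=m[170:255,232:274]
    k=cv2.morphologyEx(k,cv2.MORPH_OPEN,np.ones((2,2)))
    p=cv2.findNonZero(k); r=cv2.minAreaRect(p); print(nm,r)
    q=cv2.boxPoints(r); w=np.array([onz(t,u,v,z) for u,v in q]); print(w.round(4), w.mean(0))
E
```

```text
[([244, 194, 9, 10, 39], [247.9, 199.08]), ([282, 208, 4, 10, 31], [283.48, 212.16])]
[([249, 186, 4, 3, 9], [250.33, 187.11]), ([249, 226, 5, 2, 6], [250.83, 226.17])]
[127 128 132] [154 160 151] [112 113 113]
half ((252.11427307128906, 210.0996856689453), (70.10784912109375, 18.547155380249023), 88.83085632324219)
[[0.6865 0.1024 0.052 ]
 [0.6877 0.0395 0.052 ]
 [0.4496 0.0354 0.052 ]
 [0.4488 0.097  0.052 ]] [0.56816782 0.06859381 0.052     ]
plate ((253.0, 211.49996948242188), (29.999996185302734, 72.99998474121094), 0.0)
[[0.4421 0.1184 0.01  ]
 [0.6968 0.1194 0.01  ]
 [0.6966 0.0145 0.01  ]
 [0.4413 0.0158 0.01  ]] [0.56919089 0.06705595 0.01      ]
```

```bash
cat >> h.py <<'E'
def wc(c,box):
    x0,y0,x1,y1=box; im=c["color"][y0:y1,x0:x1].astype(float)
    w=np.clip(im[...,0]-im[...,1:].max(2)-15,0,None); Y,X=np.mgrid[y0:y1,x0:x1]
    return ((w*X).sum()/w.sum(),(w*Y).sum()/w.sum())
E
python3 - <<'E'
from workcell import eyes
from h import *
s=eyes.camera("side");t=eyes.camera("top")
for n,a,b in (("tab",(277,203,292,223),(243,222,262,232)),("handle",(240,190,257,208),(244,180,258,198))):
    p,q=wc(s,a),wc(t,b); X,e=tri(s,p,t,q); print(n,np.round(p,1),np.round(q,1),X.round(4),round(e,4))
# handle tip and start
for z in(.05,): pass
# plate line fits: column-wise edges of half/plate
im=t["color"].astype(float); d=im[...,2]-im[...,1]
L=[];
for v in range(180,246):
    g=im[v,225:285].mean(1); gg=im[v,225:285,1]-im[v,225:285,2]
    w=np.clip(gg-0,0,None); w[:8]=0; w[-8:]=0
    if v>228: L.append((v,(w*np.arange(225,285)).sum()/w.sum()))
print(np.round(L,1)[:, 1])
# red-channel brightness profile rows along x axis at col 252
print(im[170:256,238:242].mean((1,2)).round(0)); print(im[215,225:285].mean(1).round(0)); print(im[240,225:285].mean(1).round(0))
E
```

```text
tab [283.4 211.7] [250.9 226.1] [0.5098 0.0713 0.0821] 0.0003
handle [247.5 198.7] [250.3 187.5] [0.6303 0.0713 0.1107] 0.005
[252.5 251.6 252.1 251.6 252.7 252.1 252.8 252.3 252.1 252.5 252.  251.8
 252.2 252.3 252.9 252.5 269.9]
[111. 110. 110. 109. 112. 118. 121. 120. 124. 132. 135. 134. 137. 136.
 136. 136. 135. 136. 137. 137. 135. 128. 119. 106. 104. 113. 126. 135.
 138. 137. 138. 138. 137. 135. 137. 137. 136. 136. 137. 137. 134. 132.
 131. 128. 130. 131. 130. 130. 130. 130. 131. 131. 131. 131. 130. 131.
 129. 126. 119. 112. 103. 107. 121. 133. 137. 137. 136. 136. 130. 129.
 129. 129. 131. 130. 127. 124. 121. 112. 108. 108. 109. 110. 109. 110.
 109. 109.]
[111. 110. 107. 110. 109. 109. 109. 109. 111. 109. 102. 116. 132. 138.
 136. 131. 118. 120. 130. 146. 141. 131. 135. 148. 151. 150. 153. 156.
 151. 150. 140. 133. 136. 150. 148. 132. 116. 111. 117. 121. 133. 133.
 125. 114. 111. 109. 108. 108. 111. 111. 111. 107. 110. 109. 111. 111.
 110. 110. 113. 110.]
[108. 113. 110. 110. 110. 109. 108. 111. 108. 107. 109. 125. 135. 139.
 136. 126. 116. 112. 125. 149. 155. 154. 158. 156. 155. 156. 154. 153.
 156. 154. 154. 155. 155. 154. 151. 136. 116. 108. 108. 118. 128. 136.
 135. 126. 115. 112. 108. 108. 107. 111. 112. 107. 109. 110. 110. 111.
 109. 108. 109. 108.]
```

```bash
python3 - <<'E'
from workcell import eyes
from h import *
t=eyes.camera("top"); s=eyes.camera("side")
im=t["color"].astype(float)
for a,b in((244,246),(258,260)): print(list(zip(range(200,222),im[200:222,a:b].mean((1,2)).round(0).astype(int))))
print(list(zip(range(236,252),im[236:252,247:257].mean((1,2)).round(0).astype(int))));print(list(zip(range(170,182),im[170:182,247:257].mean((1,2)).round(0).astype(int))))
for v in (175,209,210,211,212,213,243.5,244): print(v,onz(t,252,v,.052).round(4),onz(t,252,v,.008).round(4))
c=s["color"][196:236,245:320]; cv2.imwrite("pics/s1z.png",cv2.resize(c,None,fx=10,fy=10,interpolation=cv2.INTER_CUBIC)[...,::-1])
E
```

```text
[(200, np.int64(145)), (201, np.int64(146)), (202, np.int64(144)), (203, np.int64(146)), (204, np.int64(145)), (205, np.int64(145)), (206, np.int64(145)), (207, np.int64(140)), (208, np.int64(129)), (209, np.int64(106)), (210, np.int64(95)), (211, np.int64(105)), (212, np.int64(127)), (213, np.int64(140)), (214, np.int64(143)), (215, np.int64(143)), (216, np.int64(143)), (217, np.int64(143)), (218, np.int64(143)), (219, np.int64(142)), (220, np.int64(144)), (221, np.int64(145))]
[(200, np.int64(147)), (201, np.int64(147)), (202, np.int64(149)), (203, np.int64(147)), (204, np.int64(150)), (205, np.int64(148)), (206, np.int64(149)), (207, np.int64(143)), (208, np.int64(121)), (209, np.int64(91)), (210, np.int64(85)), (211, np.int64(110)), (212, np.int64(135)), (213, np.int64(145)), (214, np.int64(146)), (215, np.int64(147)), (216, np.int64(150)), (217, np.int64(148)), (218, np.int64(148)), (219, np.int64(150)), (220, np.int64(150)), (221, np.int64(150))]
[(236, np.int64(154)), (237, np.int64(155)), (238, np.int64(155)), (239, np.int64(154)), (240, np.int64(156)), (241, np.int64(155)), 
[... 186 characters left out ...]
nt64(109)), (251, np.int64(110))]
[(170, np.int64(110)), (171, np.int64(110)), (172, np.int64(109)), (173, np.int64(109)), (174, np.int64(114)), (175, np.int64(131)), (176, np.int64(149)), (177, np.int64(155)), (178, np.int64(156)), (179, np.int64(155)), (180, np.int64(156)), (181, np.int64(156))]
175 [0.6873 0.0689 0.052 ] [0.6972 0.0706 0.008 ]
209 [0.5706 0.069  0.052 ] [0.5768 0.0706 0.008 ]
210 [0.5672 0.069  0.052 ] [0.5733 0.0706 0.008 ]
211 [0.5638 0.069  0.052 ] [0.5698 0.0706 0.008 ]
212 [0.5605 0.069  0.052 ] [0.5663 0.0706 0.008 ]
213 [0.5571 0.069  0.052 ] [0.5628 0.0706 0.008 ]
243.5 [0.4547 0.069  0.052 ] [0.4572 0.0707 0.008 ]
244 [0.4531 0.069  0.052 ] [0.4555 0.0707 0.008 ]
```

View pics/s1z.png

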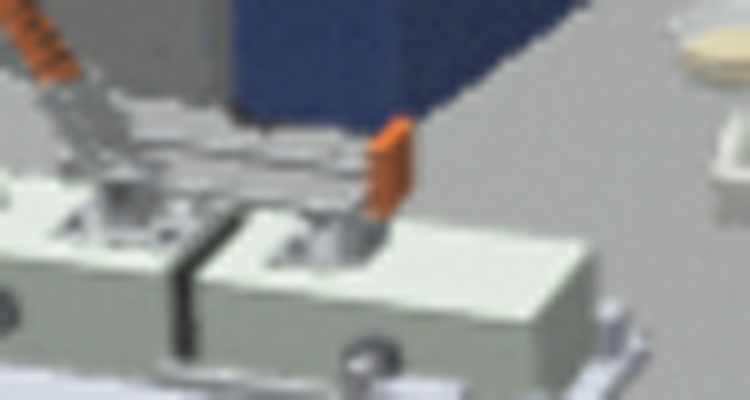

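```bash
python3 -m crank '{"dr":[[0,0,-0.04],[0,0,-0.08],[0,0,-0.13],[0,0,-0.18],[0,0,-0.23],[0,0,-0.28],[0,0,-0.33],[0,0,-0.366],[0,0,-0.366],[0,0,-0.366]],"travel":[[-0.05,-0.028,0.005],[-0.1,-0.057,0.01],[-0.15,-0.086,0.02],[-0.2,-0.114,0.03],[-0.25,-0.143,0.03],[-0.3,-0.171,0.03],[-0.35,-0.2,0.03],[-0.4,-0.228,0.03],[-0.449,-0.256,0.05],[-0.449,-0.256,0.06]],"hand":[0.06,0.06,0.06,0.06,0.06,0.06,0.06,0.06,0.06,0.06]}'
python3 - <<'E'
from workcell import eyes,bot
from h import *
o=bot.get_obs(); print(o["clock"],o["eef_pos"],o["tool_rot"],o["grip_width"],o["ft_force"])
s=eyes.camera("side");t=eyes.camera("top")
a=s["color"][130:250,205:325]; b=t["color"][150:260,190:310]
cv2.imwrite("pics/a2.png",np.hstack([cv2.resize(a,(400,400),interpolation=2),cv2.resize(b,(400,367),interpolation=2) if 0 else cv2.resize(b,(400,400),interpolation=2)])[...,::-1])
E
```

```text
clock: 1.65
eef_pos: [0.5077, 0.0682, 0.1701]
tool_rot: [-0.001, 1.0, -0.0, -0.0]
ft_force: [-0.6, -0.6, -0.4]
grip_width: 0.0599
1.65 [0.50766304 0.06822648 0.1701018 ] [-1.11692265e-03  9.99999322e-01 -3.09266565e-04 -1.12945435e-04] 0.05990711052655481 [-0.63593353 -0.61063735 -0.40212231]
```

View pics/a2.png

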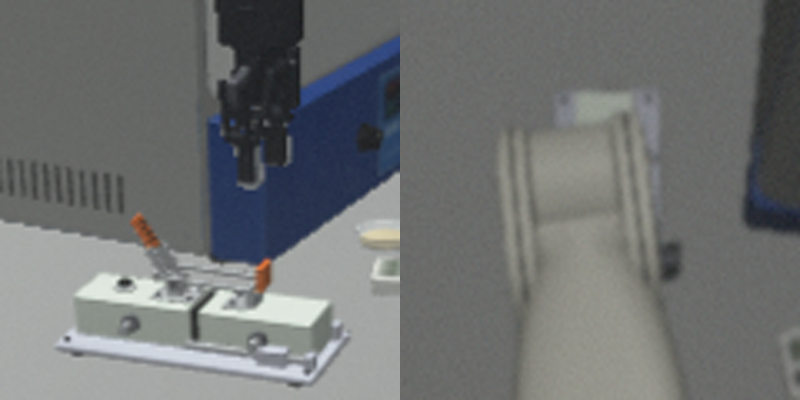

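```bash
python3 -m crank '{"dr":[[0,0,0],[0,0,0],[0,0,0],[0,0,0]],"travel":[[0.003,0.0025,0.04],[0.003,0.0025,0.08],[0.003,0.0025,0.093],[0.003,0.0025,0.093]],"hand":[0.05,0.05,0.05,0.05]}'
python3 - <<'E'
from workcell import eyes,bot
from h import *
s=eyes.camera("side")
a=s["color"][160:250,225:325]
cv2.imwrite("pics/a3.png",cv2.resize(a,(800,600)if 0 else (660,594),interpolation=2)[...,::-1])
E
```

```text
clock: 2.25
eef_pos: [0.5024, 0.0746, 0.0785]
tool_rot: [-0.005, 1.0, -0.0, -0.001]
ft_force: [0.4, 0.3, 0.6]
grip_width: 0.0502
```

View pics/a3.png

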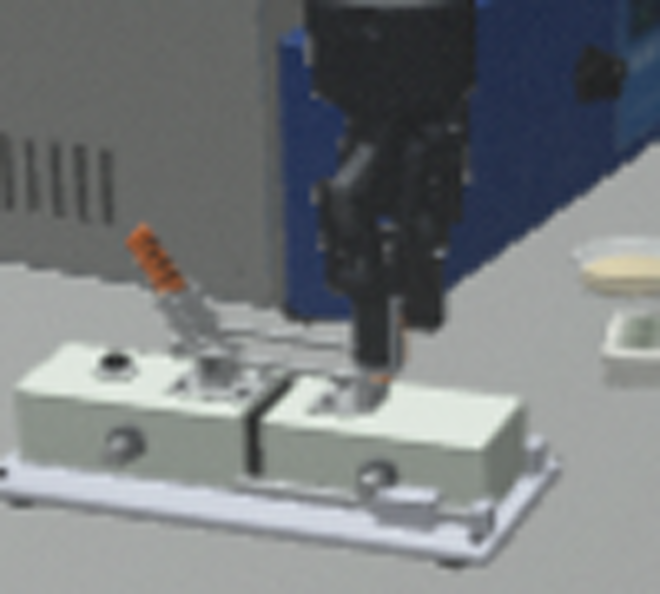

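```bash
python3 -m crank '{"dr":[[0,0,0],[0,0,0],[0,0,0],[0,0,0],[0,0,0],[0,0,0]],"travel":[[-0.002,-0.003,0],[-0.002,-0.003,0],[-0.002,-0.003,0],[-0.002,-0.003,0],[-0.002,-0.003,0],[-0.002,-0.003,0]],"hand":[0.05,0.04,0.015,0.015,0.015,0.015]}'
python3 - <<'E'
from workcell import eyes,bot
from h import *
s=eyes.camera("side")
a=s["color"][160:250,225:325]
cv2.imwrite("pics/a4.png",cv2.resize(a,(660,594),interpolation=2)[...,::-1])
E
```

```text
clock: 3.05
eef_pos: [0.5056, 0.0721, 0.0796]
tool_rot: [-0.004, 1.0, 0.002, 0.001]
ft_force: [-0.3, 3.5, 5.5]
grip_width: 0.0216
```

View pics/a4.png

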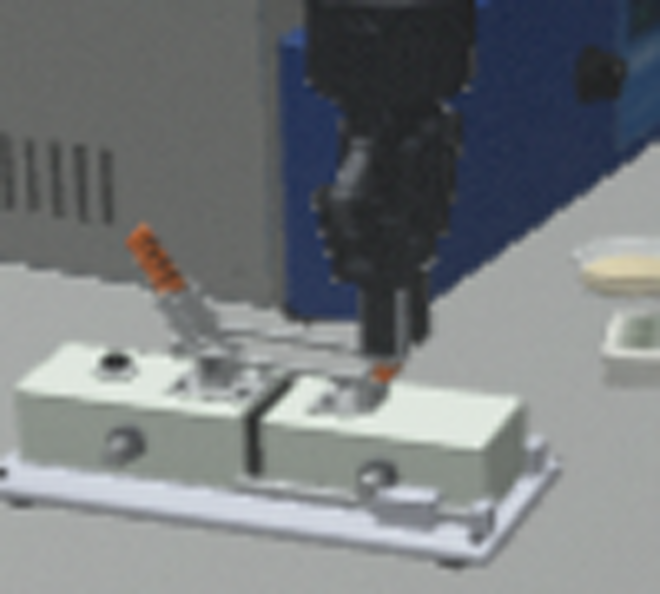

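```bash
python3 -m crank '{"dr":[[0,0,0],[0,0,0],[0,0,0],[0,0,0],[0,0,0],[0,0,0],[0,0,0],[0,0,0]],"travel":[[0,0,-0.003],[0,0,-0.006],[0.003,0,-0.007],[0.006,0,-0.007],[0.009,0,-0.007],[0.012,0,-0.007],[0.016,0,-0.007],[0.016,0,-0.007]],"hand":[0.015,0.015,0.015,0.015,0.015,0.015,0.015,0.015]}'
python3 - <<'E'
from workcell import eyes,bot
from h import *
s=eyes.camera("side")
a=s["color"][160:250,225:325]
cv2.imwrite("pics/a5.png",cv2.resize(a,(660,594),interpolation=2)[...,::-1])
E
```

```text
clock: 4.1
eef_pos: [0.4914, 0.0718, 0.0863]
tool_rot: [-0.004, 1.0, 0.001, 0.003]
ft_force: [4.9, 4.2, -1.4]
grip_width: 0.0217
```

View pics/a5.png

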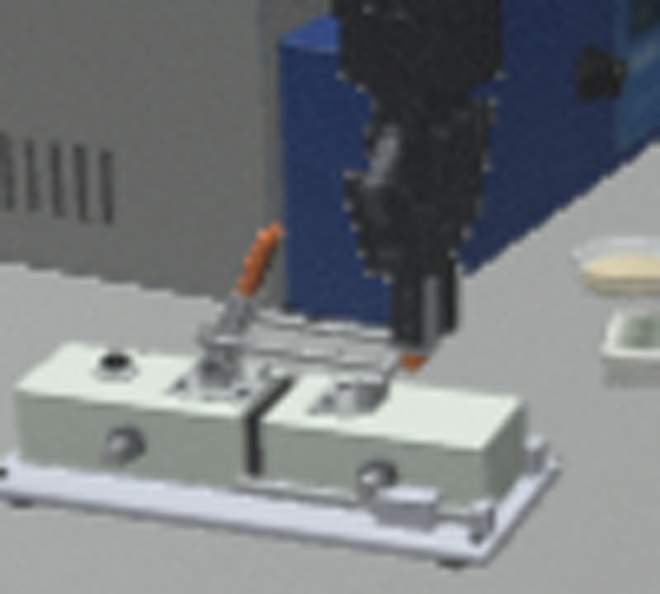

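```bash
python3 -m crank '{"dr":[[0,0,0],[0,0,0],[0,0,0],[0,0,0],[0,0,0],[0,0,0]],"travel":[[0.003,0,0],[0.003,0,0.003],[0.003,0,0.006],[0.003,0,0.009],[0.003,0,0.012],[0.003,0,0.012]],"hand":[0.015,0.015,0.015,0.015,0.015,0.015]}'
python3 - <<'E'
from workcell import eyes,bot
from h import *
s=eyes.camera("side")
a=s["color"][160:250,225:325]
cv2.imwrite("pics/a6.png",cv2.resize(a,(660,594),interpolation=2)[...,::-1])
E
```

```text
clock: 4.9
eef_pos: [0.4882, 0.0716, 0.0745]
tool_rot: [-0.004, 1.0, 0.001, 0.002]
ft_force: [1.4, 5.0, 3.5]
grip_width: 0.0219
```

View pics/a6.png

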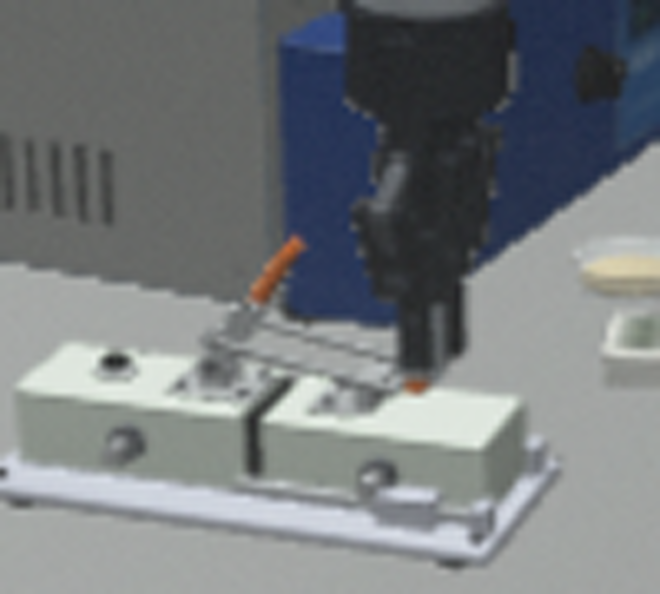

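```bash
python3 -m crank '{"dr":[[0,0,0],[0,0,0],[0,0,0],[0,0,0],[0,0,0]],"travel":[[0,0,0.003],[0,0,0.006],[0,0,0.008],[-0.001,0,0.009],[-0.001,0,0.009]],"hand":[0.015,0.015,0.015,0.015,0.015]}'
python3 - <<'E'
from workcell import eyes,bot
from h import *
s=eyes.camera("side")
a=s["color"][160:250,225:325]
cv2.imwrite("pics/a7.png",cv2.resize(a,(660,594),interpolation=2)[...,::-1])
E
```

```text
clock: 5.58
eef_pos: [0.4869, 0.0717, 0.0643]
tool_rot: [-0.005, 1.0, 0.001, -0.0]
ft_force: [-0.2, 6.5, 3.2]
grip_width: 0.0217
```

View pics/a7.png

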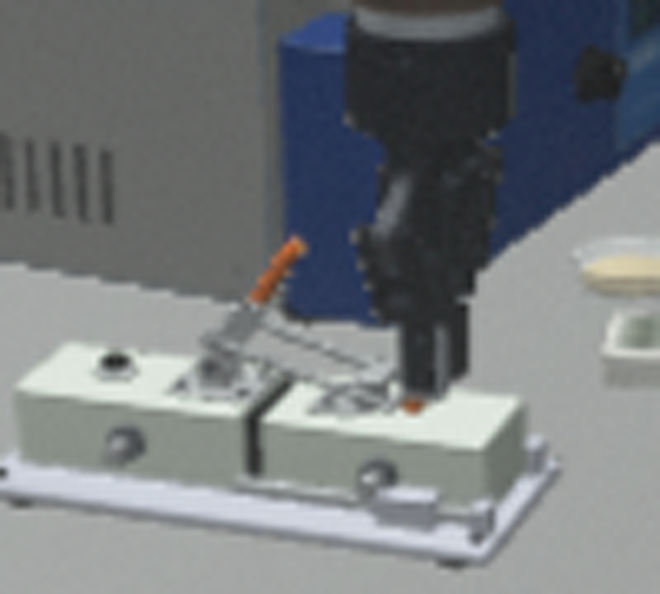

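```bash
python3 -m crank '{"dr":[[0,0,0],[0,0,0],[0,0,0],[0,0,0],[0,0,0],[0,0,0],[0,0,0]],"travel":[[0,0,0],[0,0,0],[0,0,0],[0,0,-0.02],[0.005,0,-0.05],[0.01,0,-0.08],[0.01,0,-0.08]],"hand":[0.05,0.05,0.05,0.05,0.05,0.05,0.0]}'
python3 - <<'E'
from workcell import eyes,bot
from h import *
s=eyes.camera("side")
a=s["color"][160:250,225:325]
cv2.imwrite("pics/a8.png",cv2.resize(a,(660,594),interpolation=2)[...,::-1])
E
```

```text
clock: 6.5
eef_pos: [0.4785, 0.0704, 0.1465]
tool_rot: [-0.004, 1.0, 0.0, 0.002]
ft_force: [-0.5, 0.2, -0.1]
grip_width: 0.0328
```

View pics/a8.png

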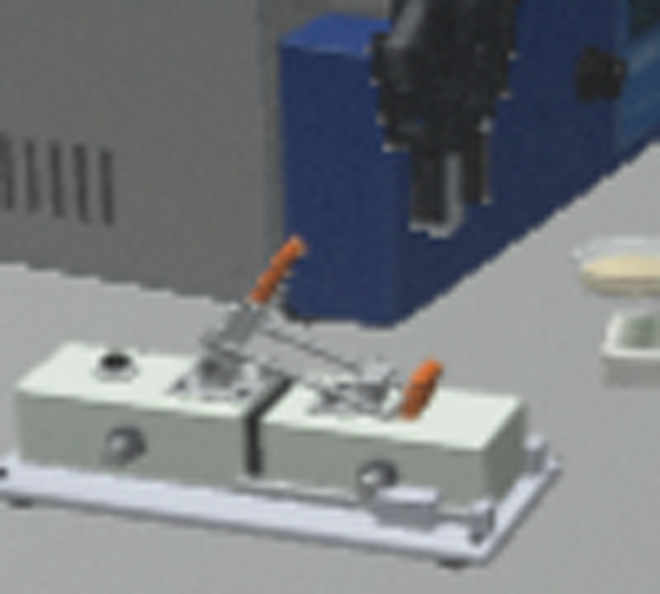

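```bash
cat >> h.py <<'E'
def ony(c,u,v,y):
    o,d=ray(c,u,v); return o+d*(y-o[1])/d[1]
def lever(c,box,y=0.0705):
    x0,y0,x1,y1=box; im=c["color"][y0:y1,x0:x1].astype(float)
    w=(im[...,0]-im[...,1:].max(2)); Y,X=np.mgrid[y0:y1,x0:x1]; k=w>25
    P=np.array([ony(c,u,v,y) for u,v in zip(X[k],Y[k])])[:,[0,2]]; m=P.mean(0)
    d=np.linalg.svd(P-m)[2][0]; d*=np.sign(d[1]); q=(P-m)@d
    return m, np.degrees(np.arctan2(d[1],d[0])), m+d*q.max(), m+d*q.min()
E
python3 - <<'E'
from workcell import eyes
from h import *
s=eyes.camera("side"); print(lever(s,(258,190,275,208)))
print(proj(s,(.593,.0705,.066)),proj(s,(.593,.0705,.052)))
E
```

```text
(array([0.56461714, 0.11159757]), np.float64(125.51069269097769), array([0.55286162, 0.12807169]), array([0.57619716, 0.09536938]))
[258.46721551 213.34484   ] [258.65471831 217.53078438]
```

```bash
python3 -m crank '{"dr":[[0,0,0],[0,0,0],[0,0,0],[0,0,0],[0,0,0]],"travel":[[-0.02,0,0.02],[-0.04,0,0.046],[-0.05,0,0.046],[-0.05,0,0.046],[-0.05,0,0.046]],"hand":[0,0,0,0,0]}'
python3 - <<'E'
from workcell import eyes,bot
from h import *
s=eyes.camera("side")
print(lever(s,(258,190,275,208)))
a=s["color"][160:250,225:325]
cv2.imwrite("pics/a9.png",cv2.resize(a,(660,594),interpolation=2)[...,::-1])
E
```

```text
clock: 7.22
eef_pos: [0.5269, 0.071, 0.0989]
tool_rot: [-0.004, 1.0, 0.0, 0.0]
ft_force: [-0.3, 0.1, -0.2]
grip_width: 0.0
(array([0.56461714, 0.11159757]), np.float64(125.51069269097769), array([0.55286162, 0.12807169]), array([0.57619716, 0.09536938]))
```

View pics/a9.png

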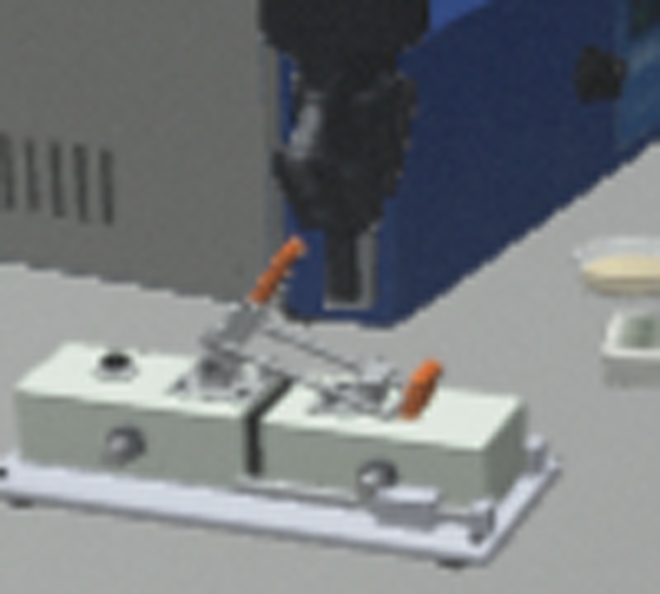

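```bash
python3 -m crank '{"dr":[[0,0,0],[0,0,0],[0,0,0],[0,0,0],[0,0,0],[0,0,0],[0,0,0]],"travel":[[-0.006,0,0],[-0.012,0,-0.002],[-0.018,0,-0.004],[-0.023,0,-0.006],[-0.028,0,-0.008],[-0.033,0,-0.009],[-0.033,0,-0.009]],"hand":[0,0,0,0,0,0,0]}'
python3 - <<'E'
from workcell import eyes,bot
from h import *
s=eyes.camera("side")
print(lever(s,(240,190,275,208)))
a=s["color"][160:250,225:325]
cv2.imwrite("pics/a10.png",cv2.resize(a,(660,594),interpolation=2)[...,::-1])
E
```

```text
clock: 8.15
eef_pos: [0.561, 0.0712, 0.1073]
tool_rot: [-0.004, 1.0, -0.0, 0.001]
ft_force: [0.4, -0.5, 0.2]
grip_width: 0.0
(array([0.58304171, 0.11794622]), np.float64(105.03456076867114), array([0.57828702, 0.13564826]), array([0.58750652, 0.10132344]))
```

View pics/a10.png

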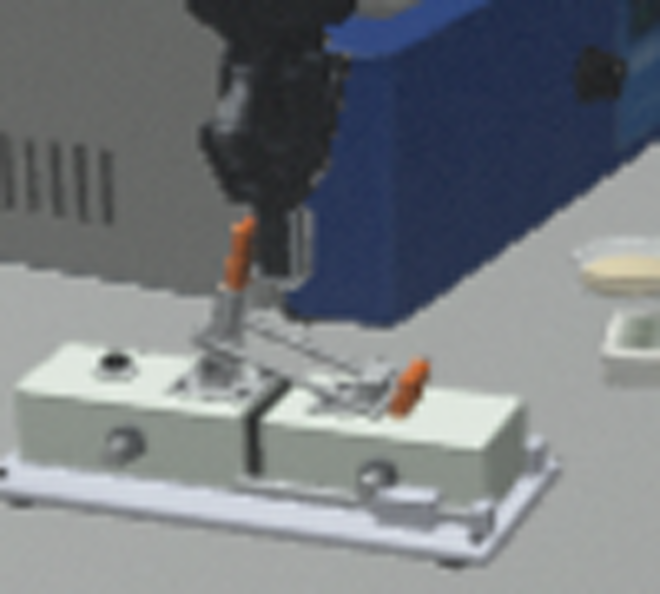

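```bash
python3 -m crank '{"dr":[[0,0,0],[0,0,0],[0,0,0],[0,0,0],[0,0,0],[0,0,0],[0,0,0]],"travel":[[-0.006,0,-0.004],[-0.012,0,-0.008],[-0.018,0,-0.011],[-0.024,0,-0.012],[-0.030,0,-0.013],[-0.035,0,-0.013],[-0.035,0,-0.013]],"hand":[0,0,0,0,0,0,0]}'
python3 - <<'E'
from workcell import eyes,bot
from h import *
s=eyes.camera("side")
print(lever(s,(240,190,275,208)))
a=s["color"][160:250,225:325]
cv2.imwrite("pics/a11.png",cv2.resize(a,(660,594),interpolation=2)[...,::-1])
E
```

```text
clock: 9.07
eef_pos: [0.5954, 0.0715, 0.1201]
tool_rot: [-0.004, 1.0, -0.0, 0.0]
ft_force: [-1.2, 0.6, -1.0]
grip_width: 0.0003
(array([0.61186919, 0.11667276]), np.float64(73.91264936396182), array([0.61662896, 0.13317705]), array([0.60737303, 0.10108251]))
```

View pics/a11.png

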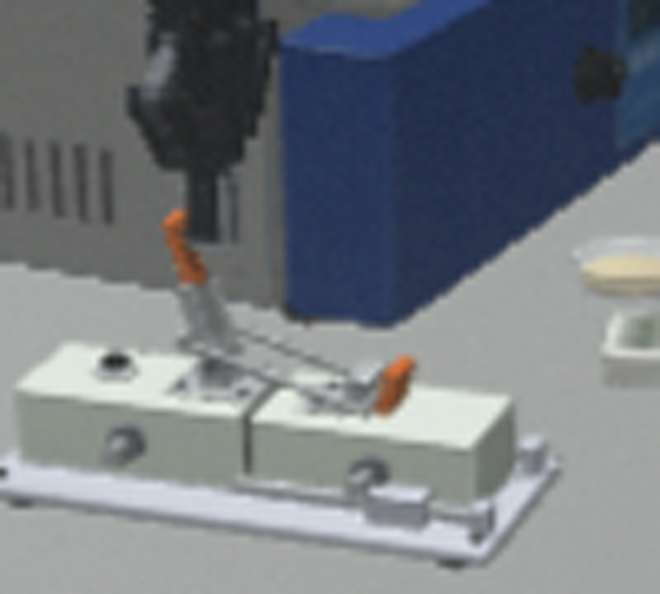

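```bash
python3 -m crank '{"dr":[[0,0,0],[0,0,0],[0,0,0],[0,0,0],[0,0,0],[0,0,0],[0,0,0]],"travel":[[-0.005,0,0.001],[-0.010,0,0.002],[-0.016,0,0.003],[-0.021,0,0.005],[-0.026,0,0.008],[-0.030,0,0.010],[-0.030,0,0.010]],"hand":[0,0,0,0,0,0,0]}'
python3 - <<'E'
from workcell import eyes,bot
from h import *
s=eyes.camera("side")
print(lever(s,(235,190,275,212)))
a=s["color"][160:250,225:325]
cv2.imwrite("pics/a12.png",cv2.resize(a,(660,594),interpolation=2)[...,::-1])
E
```

```text
clock: 10.0
eef_pos: [0.6265, 0.0718, 0.1105]
tool_rot: [-0.004, 1.0, 0.0, 0.001]
ft_force: [0.4, -0.3, -0.3]
grip_width: 0.0002
(array([0.63511181, 0.10094305]), np.float64(33.67287136832142), array([0.64983352, 0.11075115]), array([0.62157131, 0.09192192]))
```

View pics/a12.png

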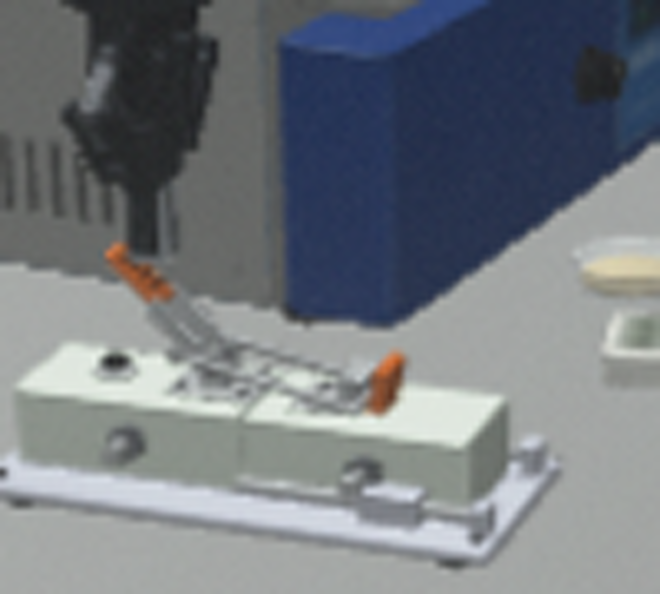

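```bash
python3 -m crank '{"dr":[[0,0,0],[0,0,0],[0,0,0],[0,0,0],[0,0,0],[0,0,0]],"travel":[[-0.004,0,0.004],[-0.007,0,0.008],[-0.010,0,0.012],[-0.013,0,0.016],[-0.016,0,0.020],[-0.016,0,0.020]],"hand":[0,0,0,0,0,0]}'
python3 - <<'E'
from workcell import eyes,bot
from h import *
s=eyes.camera("side")
print(lever(s,(235,190,275,217)))
a=s["color"][160:250,225:325]
cv2.imwrite("pics/a13.png",cv2.resize(a,(660,594),interpolation=2)[...,::-1])
E
```

```text
clock: 10.8
eef_pos: [0.6406, 0.0718, 0.0892]
tool_rot: [-0.004, 1.0, -0.0, -0.001]
ft_force: [0.2, 0.1, -0.3]
grip_width: 0.0001
(array([0.64818312, 0.08209973]), np.float64(9.874914354792592), array([0.66559262, 0.08513032]), array([0.62810807, 0.07860513]))
```

View pics/a13.png

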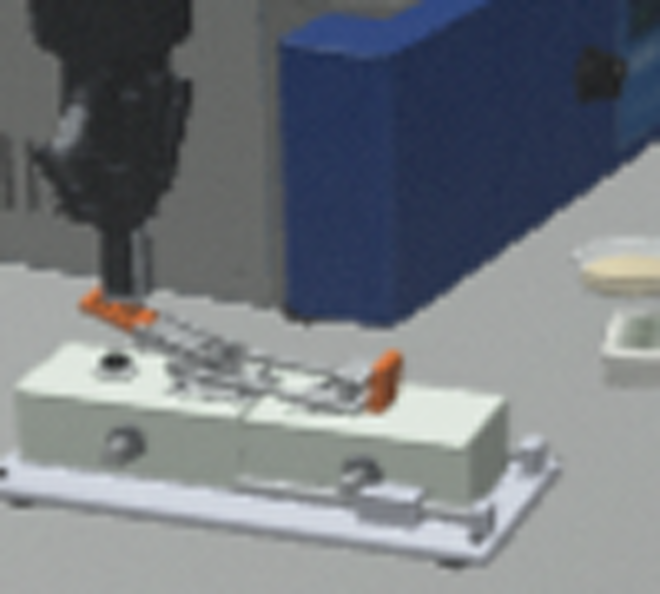

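```bash
python3 -m crank '{"dr":[[0,0,0],[0,0,0],[0,0,0]],"travel":[[-0.007,0,-0.002],[-0.007,0,0],[-0.007,0,0.002]],"hand":[0,0,0]}'; python3 -m crank '{"dr":[[0,0,0],[0,0,0],[0,0,0]],"travel":[[0,0,0.001],[0,0,0.002],[0,0,0.002]],"hand":[0,0,0]}'
```

```text
clock: 11.22
eef_pos: [0.6482, 0.072, 0.0883]
tool_rot: [-0.004, 1.0, 0.0, 0.0]
ft_force: [0.5, 0.7, 0.3]
grip_width: 0.0003
clock: 11.6
eef_pos: [0.6479, 0.072, 0.0862]
tool_rot: [-0.004, 1.0, -0.0, -0.0]
ft_force: [-0.3, -0.5, -0.9]
grip_width: 0.0001
```

```bash
python3 -m crank '{"dr":[[0,0,0],[0,0,0],[0,0,0]],"travel":[[0,0,0.001],[0,0,0.002],[0,0,0.002]],"hand":[0,0,0]}'
```

```text
clock: 11.98
eef_pos: [0.6479, 0.072, 0.0842]
tool_rot: [-0.004, 1.0, -0.0, -0.0]
ft_force: [-0.2, -0.5, 0.3]
grip_width: -0.0001
```

```bash
python3 -m crank '{"dr":[[0,0,0],[0,0,0],[0,0,0]],"travel":[[0,0,0.001],[0,0,0.002],[0,0,0.002]],"hand":[0,0,0]}'
python3 - <<'E'
from workcell import eyes,bot
from h import *
s=eyes.camera("side")
print(lever(s,(235,190,275,217)))
a=s["color"][160:250,225:325]
cv2.imwrite("pics/a14.png",cv2.resize(a,(660,594),interpolation=2)[...,::-1])
E
```

```text
clock: 12.35
eef_pos: [0.6479, 0.0719, 0.0821]
tool_rot: [-0.004, 1.0, -0.0, -0.0]
ft_force: [-0.8, -0.8, -0.1]
grip_width: 0.0002
(array([0.65048484, 0.06262271]), np.float64(170.178620520364), array([0.63141228, 0.06592445]), array([0.66761973, 0.05965642]))
```

View pics/a14.png

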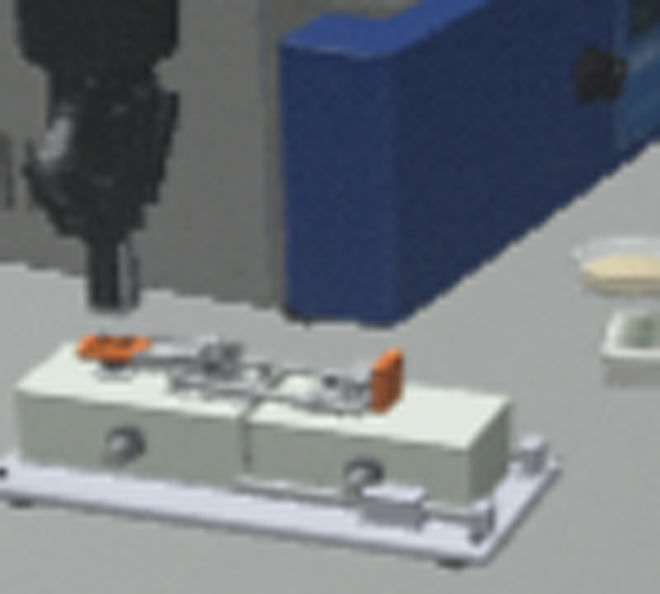

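```bash
python3 -m crank '{"dr":[[0,0,0],[0,0,0],[0,0,0],[0,0,0],[0,0,0],[0,0,0]],"travel":[[0,0,0.002],[0,0,0.004],[0,0,0.006],[0,0,0.007],[0,0,0.008],[0,0,0.008]],"hand":[0,0,0,0,0,0]}'
```

```text
clock: 13.15
eef_pos: [0.648, 0.072, 0.0742]
tool_rot: [-0.004, 1.0, -0.0, -0.0]
ft_force: [-0.4, -0.3, 0.3]
grip_width: -0.0001
```

```bash
python3 -m crank '{"dr":[[0,0,0],[0,0,0],[0,0,0]],"travel":[[0,0,0.001],[0,0,0.002],[0,0,0.002]],"hand":[0,0,0]}'
```

```text
clock: 13.52
eef_pos: [0.6479, 0.072, 0.0722]
tool_rot: [-0.004, 1.0, -0.0, -0.0]
ft_force: [-0.6, 0.7, -0.2]
grip_width: -0.0
```

```bash
python3 -m crank '{"dr":[[0,0,0],[0,0,0]],"travel":[[0,0,0.001],[0,0,0.001]],"hand":[0,0]}'
```

```text
clock: 13.78
eef_pos: [0.6479, 0.072, 0.0712]
tool_rot: [-0.004, 1.0, -0.0, -0.0]
ft_force: [1.0, 0.1, -0.3]
grip_width: -0.0003
```

```bash
python3 -m crank '{"dr":[[0,0,0],[0,0,0]],"travel":[[0,0,0.001],[0,0,0.001]],"hand":[0,0]}'
```

```text
clock: 14.02
eef_pos: [0.6479, 0.072, 0.0702]
tool_rot: [-0.004, 1.0, -0.0, -0.0]
ft_force: [0.2, 0.2, 0.3]
grip_width: -0.0001
```

```bash
python3 -m crank '{"dr":[[0,0,0],[0,0,0]],"travel":[[0,0,0.001],[0,0,0.001]],"hand":[0,0]}'
```

```text
clock: 14.28
eef_pos: [0.6479, 0.072, 0.0691]
tool_rot: [-0.004, 1.0, -0.0, -0.0]
ft_force: [0.6, -0.6, 0.5]
grip_width: 0.0
```

```bash
python3 -m crank '{"dr":[[0,0,0],[0,0,0]],"travel":[[0,0,0.0005],[0,0,0.0005]],"hand":[0,0]}'
```

```text
clock: 14.52
eef_pos: [0.648, 0.072, 0.0687]
tool_rot: [-0.004, 1.0, 0.0, -0.0]
ft_force: [0.6, -0.5, -0.2]
grip_width: -0.0
```

```bash
python3 -m crank '{"dr":[[0,0,0],[0,0,0]],"travel":[[0,0,0.0007],[0,0,0.0007]],"hand":[0,0]}'
```

```text
clock: 14.78
eef_pos: [0.6481, 0.072, 0.0681]
tool_rot: [-0.004, 1.0, 0.0, 0.0]
ft_force: [0.1, 1.1, 0.2]
grip_width: -0.0005
```

```bash
python3 - <<'E'
from workcell import eyes,bot
from h import *
s=eyes.camera("side")
a=s["color"][195:235,225:285]
cv2.imwrite("pics/a15.png",cv2.resize(a,(780,520),interpolation=2)[...,::-1])
E
```

```text
(no output)
```

View pics/a15.png

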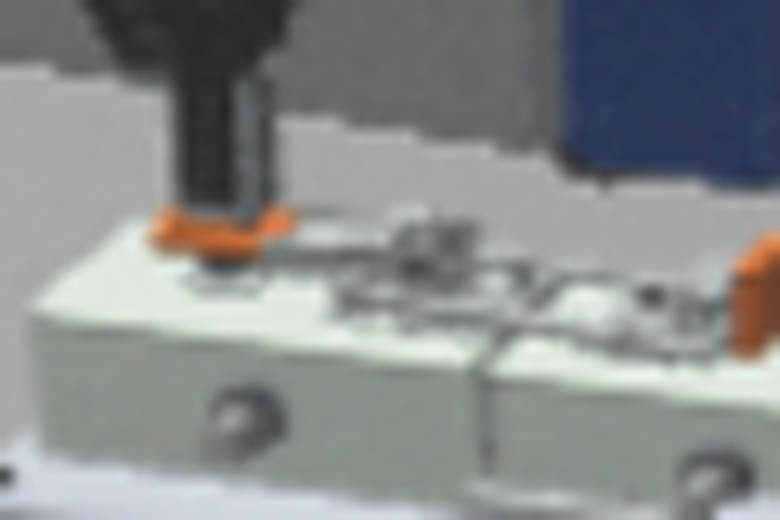

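```bash
python3 -m crank '{"dr":[[0,0,0],[0,0,0]],"travel":[[0,0,0.0007],[0,0,0.0007]],"hand":[0,0]}'
```

```text
clock: 15.08
eef_pos: [0.6481, 0.072, 0.0679]
tool_rot: [-0.004, 1.0, 0.0, 0.0]
ft_force: [-0.7, 0.1, 2.5]
grip_width: -0.0003
```

```bash
python3 -m crank '{"dr":[[0,0,0],[0,0,0]],"travel":[[0,0,0.0007],[0,0,0.0007]],"hand":[0,0]}'
```

```text
clock: 15.32
eef_pos: [0.6482, 0.072, 0.0676]
tool_rot: [-0.004, 1.0, 0.0, 0.0]
ft_force: [-1.8, -0.2, 5.4]
grip_width: 0.0003
```

```bash
python3 -m crank '{"dr":[[0,0,0],[0,0,0]],"travel":[[0,0,0.001],[0,0,0.001]],"hand":[0,0]}'
```

```text
clock: 15.58
eef_pos: [0.6482, 0.072, 0.0673]
tool_rot: [-0.004, 1.0, 0.0, 0.001]
ft_force: [-3.4, -0.9, 8.7]
grip_width: -0.0001
```

```bash
python3 -m crank '{"dr":[[0,0,0],[0,0,0]],"travel":[[0,0,0.0007],[0,0,0.0007]],"hand":[0,0]}'
```

```text
clock: 15.82
eef_pos: [0.6482, 0.072, 0.0671]
tool_rot: [-0.004, 1.0, 0.0, 0.001]
ft_force: [-3.8, -0.2, 10.3]
grip_width: 0.0003
```

```bash
python3 -m crank '{"dr":[[0,0,0],[0,0,0],[0,0,0]],"travel":[[0,0,0.001],[0,0,0.001],[0,0,0.001]],"hand":[0,0,0]}'
```

```text
clock: 16.2
eef_pos: [0.6483, 0.072, 0.0668]
tool_rot: [-0.004, 1.0, 0.0, 0.001]
ft_force: [-5.9, -0.7, 14.7]
grip_width: -0.0003
```

```bash
python3 -m crank '{"dr":[[0,0,0],[0,0,0],[0,0,0],[0,0,0]],"travel":[[0,0,0.0004],[0,0,0.0004],[0,0,0.0004],[0,0,0.0004]],"hand":[0,0,0,0]}'
```

```text
clock: 16.7
eef_pos: [0.6482, 0.072, 0.0668]
tool_rot: [-0.004, 1.0, 0.0, 0.001]
ft_force: [-4.7, -0.2, 15.0]
grip_width: 0.0
```

```bash
python3 -m crank '{"dr":[[0,0,0],[0,0,0],[0,0,0],[0,0,0],[0,0,0],[0,0,0]],"travel":[[0,0,-0.001],[0,0,-0.003],[0,0,-0.01],[0,0,-0.03],[0.0,0,-0.06],[0,0,-0.06]],"hand":[0,0,0,0,0,0]}'
python3 - <<'E'
from workcell import eyes,bot
from h import *
s=eyes.camera("side");t=eyes.camera("top")
print(lever(s,(225,190,262,220)))
a=s["color"][190:240,225:300]
cv2.imwrite("pics/a16.png",cv2.resize(a,(780,520),interpolation=2)[...,::-1])
cv2.imwrite("pics/a17.png",s["color"][...,::-1])
E
```

```text
clock: 17.45
eef_pos: [0.6501, 0.0722, 0.1264]
tool_rot: [-0.004, 1.0, 0.0, 0.003]
ft_force: [0.4, 0.7, 0.1]
grip_width: 0.0003
(array([0.65048484, 0.06262271]), np.float64(170.178620520364), array([0.63141228, 0.06592445]), array([0.66761973, 0.05965642]))
```

View pics/a16.png

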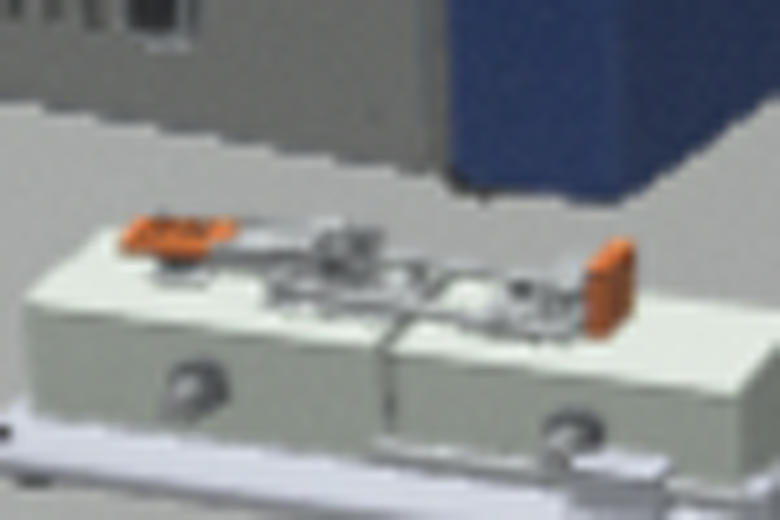

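View pics/a17.png

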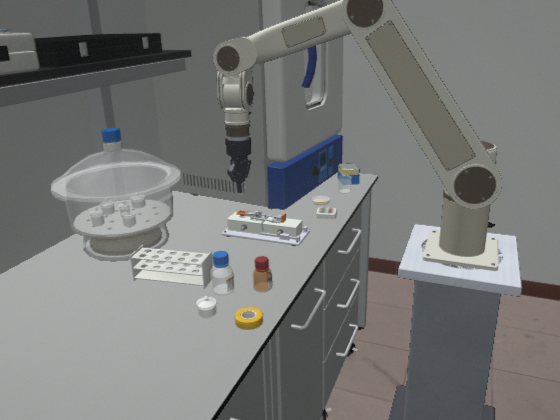

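```bash
python3 -c "
from workcell import job
print(job.job_done())"
```

```text
the job is handed in; nothing more can be done
None
```

The draw latch is closed: the loop is hooked behind the keeper, the lever is down over centre on its stop, and the job was handed in at about 17.5 s. No verdict was reported.

- **Loop:** I pinched the orange tab, lifted the loop off the keeper and pulled it about 18 mm back. The lever followed to about 126°. I lowered the bar behind the lip and released it.
- **Lever:** I pushed the lever over with shut fingers. The sliding half closed onto the gasket, and the lever snapped over centre by itself.
- **Pressing home:** I crept down until I felt contact, at about z = 68 mm, and pressed to about 15 N vertical (16 N total) for about 0.5 s. I never read more than that on the lever. I then lifted clear.
- **Last checks:** the final side picture shows the lever lying on its pad slightly below level, the loop hooked and the gap between the halves closed. The bystanders in view look undisturbed, and the wrist force was back near zero.
- **Not measured directly:** I estimated the pad force at about 10–14 N from the finger force, the lever arm and the pad's travel. I judged the loop's pull on the keeper only from the closed gasket.
- **Disagreement:** my image fit of the resting lever gave about −10°. By eye it looked nearer −5°, and the height at which I felt contact agrees better with that. I did not resolve the difference.

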